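Fit a water-hammer arrestor to a push-fit manifold

TASK

Take the copper water-hammer arrestor out of its carton and push its spigot, feeling your way and without ramming it, into a free port of the water manifold until it bottoms on the pipe stop under a firm push of about 15 N, with the black depth mark on the spigot level with the port's face. A scrap of old pipe liner is stuck deep in one of the two free ports: if the spigot comes up hard with the mark still well clear, pull it out and use the other port. Leave the arrestor standing fully home, let go of it, and do not disturb the other things on the bench.

Things in the scene. Friction and masses are not known exactly. Their poses are not given: they have to be found in the camera images.
- arrestor_center (a point): centre (on the axis, half-way up) of the loose upright arrestor, 140 mm tall, 0.2 to 0.42 kg: brass spigot 22 mm wide and 46 mm long with a 3 mm chamfer at its tip, brass hex 30 mm wide and 10 mm high, copper barrel 34 mm wide from 61 to 126 mm above the tip, domed top. This point is 70 mm above the tip; z points up the axis. Grip the barrel from above, 25 to 30 mm above this point
- arrestor_mark (a point): the depth mark, a thin black ring round the spigot 40 mm above its tip (the point is on the axis, 30 mm below arrestor_center; same axes). In the carton it is hidden in the pocket's mouth
- carton: brown cardboard packing block, fixed, 84 x 84 x 40 mm, with a round pocket 25 mm wide and 36 mm deep in which the arrestor's spigot stands upright; two low flaps slope down at its sides; origin at the centre of its underside
- manifold: push-fit water manifold, fixed: grey plate 85 x 290 mm, white header pipe along its y axis, brass lever valve at its +y end, three upright white sockets with ribbed grey caps 41 mm wide at y = 60, 0, -60 mm. A low plug (top 108 mm up) shuts the middle one, the outer two are free. Origin at the centre of its underside, z up. Push with under 30 N: over 50 N in all, with side binding, breaks a port
- port_a (a point): centre of the mouth of the free port on the valve's side, in the plane of its face (top of the white collet), 100 mm above the bench; manifold axes. Blind bore 24.2 mm wide, hard pipe stop 40 mm below the face. An O-ring 16 mm below the face holds the spigot up until it is pushed with 8 to 11 N and drags about as much all the way to the stop. A push of 14 to 18 N tells a hard stop from that drag
- port_b (a point): the same for the free port at the other end of the manifold: same sizes, same feel. Exactly one of the two ports, which one cannot be seen, has the scrap of liner under its O-ring: there the spigot comes up hard about 26 mm below the face, the mark 14 mm proud
- tub_center (a point): centre of a bystander: round lidded plastic food tub, 120 mm wide, 68 mm high, loose, standing on the bench
- wrench_mid (a point): middle of a bystander: wrench 180 mm long lying on the bench, loose
- coupling_center (a point): centre of a bystander: white straight pipe coupling, 41 mm wide, 68 mm high, standing on the bench, loose
There are look-alikes about, which are no part of the job. What is meant by the part that bears arrestor_center is not green, and is the smaller of those in its own colour.

How it is judged:
On the way:
1. the spigot is at the stop, its mark within 2 mm of the port's face, and is pressed on it with at least 12 N ((distance between arrestor_mark and port_a below 0.002 m or distance between arrestor_mark and port_b below 0.002 m) and contact force between arrestor and manifold above 12 N), for 0.02 s.
At the end, for the whole second after the job is handed in: The spigot is bottomed in the clear port: its depth mark lies within 2 mm of the centre of that port's face, the arrestor stands upright within 0.08 rad, is released and at rest ((distance between arrestor_mark and port_a below 0.002 m or distance between arrestor_mark and port_b below 0.002 m) and angle between arrestor_center's own z axis and vertical below 0.08 rad and contact force between the fingers and arrestor below 0.1 N and linear speed of arrestor below 0.01 m/s); the robot touches nothing.
It fails at once if a port is loaded with more than 50 N (contact force between arrestor and manifold above 50 N).
It fails at once if the robot itself leans on the manifold with more than 15 N (contact force between any of the fingers, the arm and manifold above 15 N).
It fails at once if the tub, the wrench or the coupling is moved by more than 25 mm (distance of any of tub_center, wrench_mid, coupling_center from where it was at the start of the episode above 0.025 m).
It also fails if it takes over 72 s, if anything falls off the work surface, if the arm or the gripper's body presses on something with over 40 N, if the wrist force passes 120 N, or if a joint passes its speed limit or range.

ROBOT

A 6-joint arm with a two-finger parallel gripper is mounted at the origin on the work surface. World frame = base frame: x ahead of the robot, y to its left, z up, the work surface at z = 0. Lengths are in m, angles in rad, forces in N, time in s.
With the tool pointing down it reaches from about 0.35 to 0.975 m from the base axis. Payload 4.9 kg.
Tool frame: the origin (TCP) lies at the very end of the fingers, on their centre line; the grasp point (between the pads) lies manip.grip_point_offset behind it (manip.grip_point_offset is the distance from the TCP to the grasp point, in m); z points along the fingers, y is the direction in which the jaws open and shut (so a half turn about z gives the same grasp; the last joint's range is limited). The gripper opens to 85 mm and grips with 20 to 120 N. Pads are 22 mm wide; open, the fingers measure 114 mm over their backs; the gripper's body (76 mm by 85 mm) begins 54 mm behind the grasp point. The pads swing forward as they close: fully open they stand 13 mm farther back than shut.
Start: joints at [1.095, 0.053, 1.613, -0, 1.476, -0.119], TCP at [0.218, 0.586, 0.231] pointing down, gripper open.
Joint ranges: [-3.01, 3.01], [-1.01, 2.22], [0.06, 2.58], [-1.02, 4.17], [0.09, 2.62], [-3.14, 3.14]. Speed limits (rad/s): [2.57, 2.57, 3.14, 3.14, 3.14, 3.14].

INTERFACE

Orientations are given as a unit quaternion [w, x, y, z].
In Python, from plant import status, grab_frame, camera_params, ticket, boxes_of, outline_of, manip gives the robot as it stands. The module is installed in compiled form; this text tells all that it offers.
- The arm moves only by the tool play_rows, never from a script. Its argument "deltas" is a list of rows, each a list of 2 entries, a list of its own where there are three numbers: the shift along the world's x, y, z in m, then the turn about the world's z in rad. A call has 1 to 5 rows; each row is the pose to reach, as a shift and turn from the pose commanded when the call began; what a row does not reach only later rows make up. A row lasts 1/8 s, in which the tool goes at most 62.5 mm and 10.7 degrees, less where a joint would pass 70% of its speed; a pose out of reach is approached as far as the arm can. A call with a gripper value outside its range is refused whole. "grip" is the opening, from -1 (shut) to 1 (fully open), set as the call begins (left out, the last holds). The fingers move at their own pace and stop on an object; the grip force is fixed at half the most. Time passes only in rows, so rows that repeat a pose let the fingers close. It gives the time, the measured TCP pose, the force and the opening at its end, in the units of the state.
- status.state(): the state, without advancing time (a new reading comes with each control period).
- grab_frame(name): name is "scene" or "top" or "wrist"; returns (picture, depth): 384x512x3 uint8, blue, green, red; 384x512 float32, m along the optical axis (not along the pixel's ray), 0 where there is no reading.
- camera_params(name): a dict with "mtx" (3x3 intrinsics, pixels), "world_from_camera" (4x4, takes a point from camera to world coordinates). Camera axes: x right, y up, looking along -z (the intrinsics and any distortion apply to the point x, -y, -z); pixel columns grow to the right and rows downward; lengths in m; the calibration is good to about 2 mm. The wrist camera is an equidistant fisheye: a pixel r from the principal point sees the ray r / f radians off the axis. A picture is of the moment at which its call begins: read the wrist's pose just before it. camera_params takes no time and is no camera call; for the wrist camera it gives the pose at the moment of the call.
- ticket.job_done(): hands the job in, once; it reports no verdict.
Trained networks look in the newest picture that a camera, given by its name, has taken for a name from the list of things; names that differ only in an ending like _2 or _b are one class to them, and where a whole thing is asked for, a point or a joint stands for the part that bears it (a point fixed in the world has none). Each returns a list of dicts, best first, with "confidence" (0 to 1); they miss things now and then, are a little off and sometimes report something else, mostly with a low value. They report only what shows in the picture. A call takes as long as a camera call. They do not tell look-alikes from the thing itself.
- boxes_of(camera, name): "box" ([left, top, right, bottom] in pixels, round what is visible of it).
- outline_of(camera, name): "region" (384x512 bool, what is visible of it) and "box" ([left, top, right, bottom] in pixels, round what is visible of it).
The state is a dict: "time": time; "joint_pos": joint angles; "joint_vel": joint speeds; "joint_efforts": joint torques, N m; "tool_pos": TCP position; "tool_rot": TCP orientation; "contact_force": force on the tool from outside, world axes, zero at the start; "ft_torque": the same for the moment, N m; "gripper_width": opening from 0.0 (shut) to 1.0 (fully open).
Only numpy, scipy, OpenCV 4.12 (cv2) and the standard library are available. Lean on these libraries where they do the work, as an engineer would, in place of code of your own. Each camera call takes 0.05 s, during which the arm holds its last target.

## Working session

There is one attempt and no reset: what is moved stays moved. The work goes in short steps, Python scripts to look and compute and a tool call to move; the robot and the scene stay as the last step left them, time stands still between calls to the robot, and variables do not carry over. Pictures are saved under pics/ and viewed, and the job is handed in when it is done.

Besides the shell and the picture viewer there is one more tool, called after "Emit:" as name(argument=value, ...), one argument or row to a line, values as JSON. play_rows: Moves the arm, as the interface text tells. Its arguments: {"type":"object","properties":{"deltas":{"type":"array"},"grip":{"type":"number"}},"required":["deltas"]}

```bash
mkdir -p pics
python3 - <<'E'
from plant import status, grab_frame, camera_params, manip
import cv2
print(status.state()); print(manip.grip_point_offset)
for c in ("scene","top"):
    im,d=grab_frame(c); cv2.imwrite(f"pics/{c}0.png",im)
    p=camera_params(c); print(c,p)
    import numpy as np; np.savez(f"{c}0.npz",im=im,d=d,K=p["mtx"],T=p["world_from_camera"])
E
```

```text
{'time': 0.0, 'joint_pos': array([ 1.09500503e+00,  5.33505807e-02,  1.61428847e+00, -3.88122425e-06,
        1.47599885e+00, -1.18998557e-01]), 'joint_vel': array([-4.67697958e-05, -8.34093049e-04, -7.61722334e-04,  1.38610424e-03,
        6.69967075e-04,  5.82293017e-04]), 'joint_efforts': array([-5.16854889e-04, -3.93680978e+01, -3.70179927e+01, -1.77190377e-04,
        7.23450183e-03, -4.38232448e-06]), 'tool_pos': array([0.2180078 , 0.58508329, 0.23007021]), 'tool_rot': array([-2.97812588e-04,  1.77451346e-01,  9.84129043e-01, -9.78298380e-04]), 'contact_force': array([ 0.36913839, -0.04552316,  0.15603655]), 'ft_torque': array([ 0.00240232, -0.00880606,  0.00072142]), 'gripper_width': 0.9993108300637735}
0.0187
scene {'mtx': array([[382.84799971,   0.        , 258.89373551],
       [  0.        , 382.84799971, 194.46382353],
       [  0.        ,   0.        ,   1.        ]]), 'world_from_camera': array([[-0.60816177, -0.45090549,  0.65331731,  1.17703586],
       [ 0.79369969, -0.33148909,  0.51005469,  0.47084551],
       [-0.0134189 ,  0.82873351,  0.55948253,  0.59882321],
       [ 0.        ,  0.        ,  0.        ,  1.        ]])}
top {'mtx': array([[393.93525988,   0.        , 252.02518715],
       [  0.        , 393.93525988, 188.14444348],
       [  0.        ,   0.        ,   1.        ]]), 'world_from_camera': array([[ 7.04383411e-04,  9.93870644e-01, -1.10547037e-01,
         4.68419624e-01],
       [-9.99885854e-01, -9.68439338e-04, -1.50778029e-02,
         5.72346157e-03],
       [-1.50924438e-02,  1.10545039e-01,  9.93756516e-01,
         8.90824616e-01],
       [ 0.00000000e+00,  0.00000000e+00,  0.00000000e+00,
         1.00000000e+00]])}
```

View pics/scene0.png

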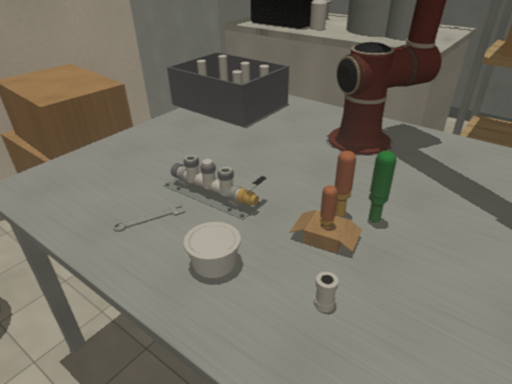

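View pics/top0.png

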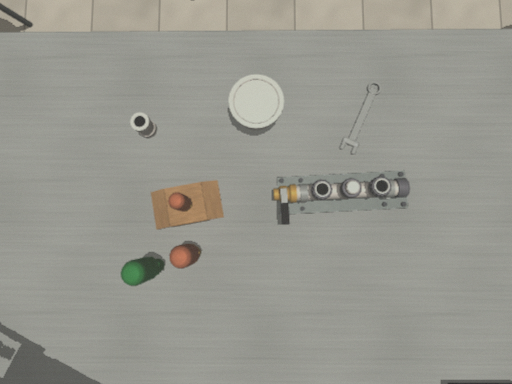

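Run:
```python
from plant import outline_of, boxes_of
for c in("top","scene"):
  for n in ("arrestor_center","manifold","carton","port_a","coupling_center"):
    print(c,n,[(round(b["confidence"],2),[int(v) for v in b["box"]]) for b in boxes_of(c,n)])
```

```text
top arrestor_center [(0.98, [170, 242, 199, 269]), (0.77, [168, 194, 193, 211]), (0.77, [121, 255, 161, 286]), (0.6, [271, 172, 411, 224])]
top manifold [(0.9, [273, 169, 409, 228])]
top carton [(0.56, [153, 181, 223, 230])]
top port_a [(0.98, [273, 170, 409, 225])]
top coupling_center [(0.96, [132, 116, 158, 136]), (0.49, [168, 193, 196, 209])]
scene arrestor_center [(0.9, [334, 152, 355, 215]), (0.82, [370, 149, 395, 221]), (0.58, [319, 184, 337, 227])]
scene manifold [(0.92, [164, 159, 266, 215]), (0.6, [312, 270, 337, 314])]
scene carton [(0.89, [289, 211, 363, 253])]
scene port_a [(0.72, [165, 152, 266, 220])]
scene coupling_center [(0.68, [313, 271, 336, 316])]
```

The scene picture shows three candidates: a small copper one in the carton (scene 329,205; top 178,201), a tall copper one on the bench (scene 345,185; top 181,256) and a green one (scene 382,187; top 134,272). The one I want is not green and is the smaller copper one, so I choose the one in the carton. Next I'll check it in a crop and measure it.

```bash
cat > h.py <<'E'
import numpy as np,cv2
def cloud(f):
    z=np.load(f); d=z["d"];K=z["K"];T=z["T"]
    v,u=np.mgrid[0:384,0:512]
    x=(u-K[0,2])/K[0,0]*d; y=-(v-K[1,2])/K[1,1]*d
    P=np.stack([x,y,-d],-1)@T[:3,:3].T+T[:3,3]
    P[d==0]=np.nan
    return z["im"],P
def circ(xy):
    A=np.c_[2*xy,np.ones(len(xy))]; s=np.linalg.lstsq(A,(xy**2).sum(1),rcond=None)[0]
    return s[:2],np.sqrt(s[2]+s[:2]@s[:2])
E
python3 - <<'E'
from h import *
import cv2
im,P=cloud("scene0.npz")
cv2.imwrite("pics/crop1.png",cv2.resize(im[140:265,270:410],None,fx=5,fy=4.8,interpolation=cv2.INTER_CUBIC))
it,Pt=cloud("top0.npz")
cv2.imwrite("pics/crop2.png",cv2.resize(it[150:240,260:420],None,fx=5,fy=5,interpolation=cv2.INTER_CUBIC))
np.set_printoptions(precision=4,suppress=True)
# arrestors
def seg(P,im,box,name,zlo,zhi):
    l,t,r,b=box; p=P[t:b,l:r].reshape(-1,3)
    m=(p[:,2]>zlo)&(p[:,2]<zhi); p=p[m]; return p
for nm,Pp,I,bs in (("top",Pt,it,[(165,190,197,215),(168,240,200,271),(120,252,163,288)]),("scene",P,im,[(318,182,340,232),(334,150,356,217),(370,148,396,223)])):
    for b in bs:
        p=seg(Pp,I,b,nm,0.06,0.4); print(nm,b,len(p),"zmax",np.nanmax(p[:,2]))
        q=p[p[:,2]>np.nanmax(p[:,2])-0.004]; print("  topmean",q.mean(0))
# scene: barrel circle fits
for b,z0,z1 in (((316,182,342,232),0.066,0.125),):
    p=seg(P,im,b,"",z0,z1); print(circ(p[:,:2]),p.mean(0),np.nanmin(p,0),np.nanmax(p,0))
# manifold port caps in top
for (u,v) in ((322,189),(352,188),(382,186)):
    p=Pt[v-12:v+13,u-12:u+13].reshape(-1,3); q=p[(p[:,2]>0.092)]
    print("port",u,len(q),q.mean(0),np.nanmin(q,0),np.nanmax(q,0),circ(q[:,:2]))
for (u,v) in ((192,160),(208,166),(226,174)):
    p=P[v-12:v+13,u-12:u+13].reshape(-1,3); q=p[(p[:,2]>0.092)]
    print("sc port",u,len(q),q.mean(0),np.nanmin(q,0),np.nanmax(q,0))
E
```

```text
top (165, 190, 197, 215) 322 zmax 0.1459726757130766
  topmean [0.5288 0.1624 0.1433]
top (168, 240, 200, 271) 582 zmax 0.18140569704801168
  topmean [0.4231 0.1466 0.1785]
top (120, 252, 163, 288) 848 zmax 0.19411106959020508
  topmean [0.3949 0.2284 0.1912]
scene (318, 182, 340, 232) 576 zmax 0.14397264041335
  topmean [0.533  0.1633 0.1422]
scene (334, 150, 356, 217) 862 zmax 0.17977963780893652
  topmean [0.4279 0.1469 0.1776]
scene (370, 148, 396, 223) 1030 zmax 0.19204985106725764
  topmean [0.4008 0.2286 0.1899]
(array([0.4964, 0.1449]), np.float64(0.05205091043587501)) [0.5209 0.1627 0.0945] [0.4321 0.1254 0.0661] [0.5494 0.1797 0.1245]
port 322 215 [ 0.5539 -0.1237  0.0968] [ 0.5347 -0.1443  0.0923] [ 0.5738 -0.1041  0.1034] (array([ 0.5543, -0.124 ]), np.float64(0.01648330849139162))
port 352 306 [ 0.5568 -0.1823  0.1012] [ 0.5386 -0.2033  0.092 ] [ 0.5778 -0.1646  0.1105] (array([ 0.5575, -0.1837]), np.float64(0.014020261001243298))
port 382 214 [ 0.5605 -0.2424  0.0966] [ 0.5408 -0.2642  0.0921] [ 0.5819 -0.2236  0.1019] (array([ 0.5608, -0.2434]), np.float64(0.01624556804439398))
sc port 192 141 [ 0.5679 -0.227   0.0979] [ 0.5454 -0.2622  0.0921] [ 0.586  -0.1772  0.1095]
sc port 208 164 [ 0.5649 -0.1759  0.1004] [ 0.5421 -0.2404  0.092 ] [ 0.5806 -0.1236  0.1101]
sc port 226 115 [ 0.5597 -0.1238  0.0971] [ 0.5386 -0.1708  0.0922] [ 0.5768 -0.1054  0.1015]
```

View pics/crop1.png

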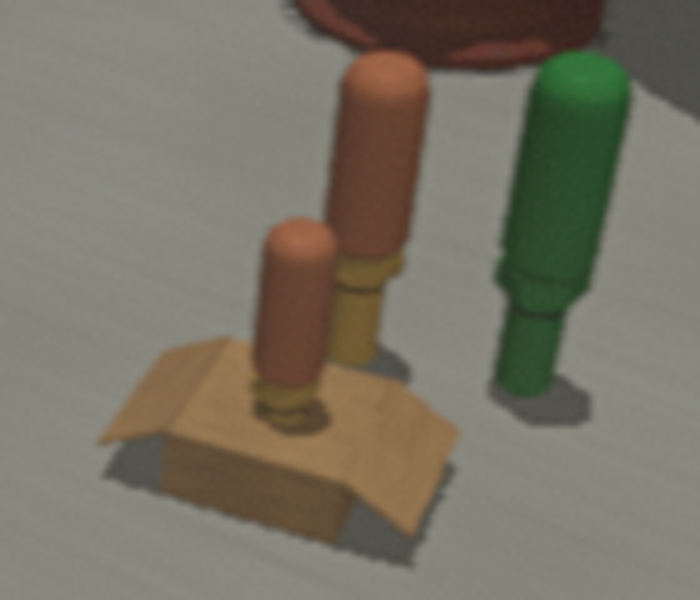

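View pics/crop2.png

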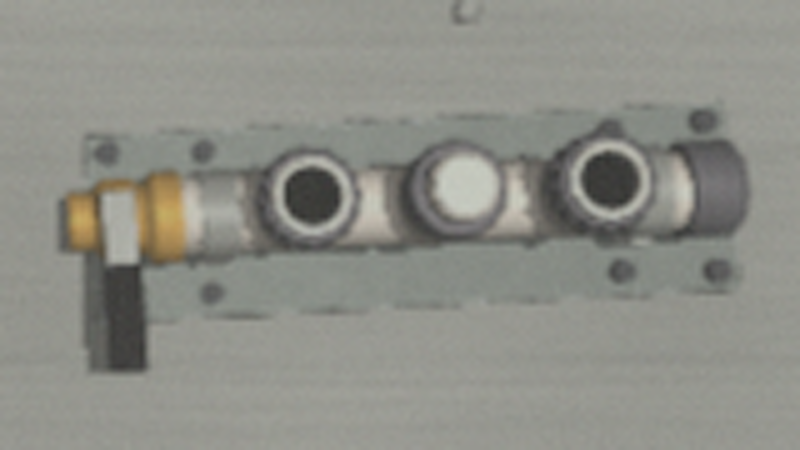

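The crop confirms the choice: the small copper arrestor stands in the carton pocket. Its top measures z≈0.144, which agrees with 4 mm of pocket floor plus 140 mm. Its axis is near (0.531, 0.163). The valve is at the left (+y) end of the manifold, so port_a is near (0.554,-0.124) and port_b near (0.561,-0.243). I'll move above the carton and turn the jaws along y.

Emit:
play_rows(
  deltas=[
    [[0.03,-0.04,0.03],0.1],
    [[0.065,-0.085,0.04],0.2],
    [[0.1,-0.13,0.04],0.3],
    [[0.135,-0.18,0.04],0.358],
    [[0.17,-0.23,0.04],0.358],
  ],
  grip=1,
)

```text
time: 1.23
tool_pos: [0.3891, 0.354, 0.2716]
tool_rot: [0.0, -0.001, 1.0, 0.0]
contact_force: [0.7, -0.3, 0.2]
gripper_width: 1.0
```

Emit:
play_rows(
  deltas=[
    [[0.03,-0.045,0],0],
    [[0.06,-0.09,0],0],
    [[0.09,-0.13,0],0],
    [[0.12,-0.17,0],0],
    [[0.142,-0.192,0],0],
  ],
)

```text
time: 1.85
tool_pos: [0.5314, 0.1616, 0.2715]
tool_rot: [0.0, 0.0, 1.0, -0.0]
contact_force: [-0.5, -0.2, -0.2]
gripper_width: 1.001
```

Emit:
play_rows(
  deltas=[
    [[0,0,0],0],
    [[0,0,0],0],
  ],
)

```text
time: 2.1
tool_pos: [0.5299, 0.164, 0.2713]
tool_rot: [-0.0, -0.001, 1.0, 0.0]
contact_force: [-0.1, -0.1, -0.9]
gripper_width: 1.001
```

Run:
```python
from plant import *
import cv2,numpy as np
s=status.state(); p=camera_params("wrist"); im,d=grab_frame("wrist")
print(s["time"],s["tool_pos"],s["tool_rot"],s["contact_force"]);print(p)
np.savez("wrist1.npz",im=im,d=d,K=p["mtx"],T=p["world_from_camera"]);cv2.imwrite("pics/w1.png",im)
print([(round(b["confidence"],2),[int(v) for v in b["box"]]) for b in boxes_of("wrist","arrestor_center")])
```

```text
2.1 [0.52994419 0.16396684 0.27125852] [-2.22367738e-04 -6.48112555e-04  9.99999750e-01  1.73187027e-04] [-0.11746631 -0.1484337  -0.8693375 ]
{'mtx': array([[297.31863964,   0.        , 253.27212337],
       [  0.        , 297.31863964, 189.70769571],
       [  0.        ,   0.        ,   1.        ]]), 'world_from_camera': array([[-7.80817467e-04, -9.48287905e-01, -3.17410522e-01,
         4.48622340e-01],
       [ 9.99999678e-01, -7.98734900e-04, -7.36792533e-05,
         1.64070956e-01],
       [-1.83657717e-04, -3.17410477e-01,  9.48288224e-01,
         4.14171087e-01],
       [ 0.00000000e+00,  0.00000000e+00,  0.00000000e+00,
         1.00000000e+00]])}
[(0.95, [204, 43, 258, 93]), (0.78, [236, 150, 272, 194]), (0.71, [0, 132, 126, 206]), (0.63, [290, 7, 362, 71])]
```

View pics/w1.png

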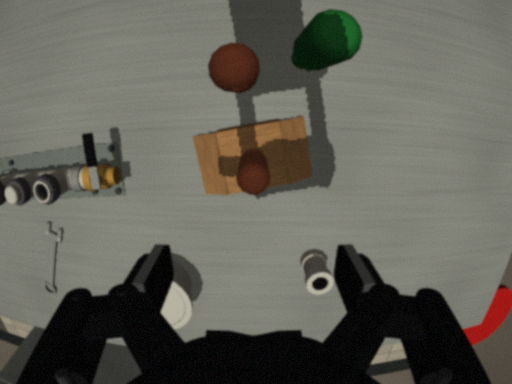

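The wrist view shows the small copper arrestor at (253,172) in the carton, between the fingers in column. The tall copper one is at (234,67) and the green one at (335,38). Next I'll fit its axis.

```bash
cat >> h.py <<'E'
def fcloud(f):
    z=np.load(f); d=z["d"];K=z["K"];T=z["T"]
    v,u=np.mgrid[0:384,0:512]
    a=(u-K[0,2])/K[0,0]; b=(v-K[1,2])/K[1,1]; th=np.hypot(a,b)+1e-9
    s=np.tan(th)/th
    P=np.stack([a*s*d,-b*s*d,-d],-1)@T[:3,:3].T+T[:3,3]
    P[d==0]=np.nan
    return z["im"],P
from scipy.optimize import least_squares
def cfit(xy,R,x0,w=None):
    r=least_squares(lambda c:np.hypot(*(xy-c).T)-R,x0,loss="soft_l1",f_scale=0.001)
    return r.x,np.sqrt(np.mean(r.fun**2))
E
python3 - <<'E'
from h import *
np.set_printoptions(precision=4,suppress=True)
im,P=fcloud("wrist1.npz")
for nm,PP,b in (("wrist",P,(225,140,285,205)),("scene",cloud("scene0.npz")[1],(314,180,345,235)),("top",cloud("top0.npz")[1],(163,188,200,215))):
    p=PP[b[1]:b[3],b[0]:b[2]].reshape(-1,3); p=p[np.hypot(p[:,0]-.53,p[:,1]-.163)<.035]
    q=p[p[:,2]>p[:,2].max()-.003]; print(nm,"top",q.mean(0),p[:,2].max())
    for lo,hi in ((.068,.095),(.095,.125)):
        q=p[(p[:,2]>lo)&(p[:,2]<hi)]
        if len(q)>20: print(nm,lo,len(q),cfit(q[:,:2],.017,[.53,.163]))
E
```

```text
wrist top [0.5304 0.1636 0.1437] 0.1461024942811764
wrist 0.068 113 (array([0.531 , 0.1638]), np.float64(0.00017797489633535307))
wrist 0.095 171 (array([0.5311, 0.1638]), np.float64(0.00018874055392193072))
scene top [0.5324 0.1628 0.1425] 0.14397264041335
scene 0.068 150 (array([0.53  , 0.1619]), np.float64(0.0010835919107140988))
scene 0.095 166 (array([0.5299, 0.162 ]), np.float64(0.0008920004482771316))
top top [0.5292 0.1626 0.1438] 0.1459726757130766
top 0.068 35 (array([0.5288, 0.1633]), np.float64(0.00025323636822497926))
top 0.095 47 (array([0.5289, 0.1633]), np.float64(0.00030488988025927566))
```

All three views put the axis within 2 mm of (0.530, 0.163), upright, and the top height is right. Descending to TCP z=0.083, which grips 27 to 28 mm above the centre.

Emit:
play_rows(
  deltas=[
    [[0.0,-0.001,-0.05],0],
    [[0.0,-0.001,-0.1],0],
    [[0.0,-0.001,-0.14],0],
    [[0.0,-0.001,-0.17],0],
    [[0.0,-0.001,-0.188],0],
  ],
)

```text
time: 2.82
tool_pos: [0.5289, 0.1633, 0.0816]
tool_rot: [-0.001, -0.001, 1.0, -0.0]
contact_force: [-0.0, -0.1, -0.9]
gripper_width: 1.004
```

Emit:
play_rows(
  deltas=[
    [[0.0,0,0],0],
    [[0.0,0,0],0],
    [[0.0,0,0],0],
    [[0.0,0,0],0],
    [[0.0,0,0],0],
  ],
  grip=-1,
)

```text
time: 3.45
tool_pos: [0.5318, 0.163, 0.0854]
tool_rot: [0.002, -0.001, 1.0, 0.001]
contact_force: [-0.2, 1.3, 7.5]
gripper_width: 0.381
```

Emit:
play_rows(
  deltas=[
    [[0.0,0,0],0],
    [[0.0,0,0],0],
    [[0.0,0,0],0],
    [[0.0,0,0],0],
  ],
)

```text
time: 3.95
tool_pos: [0.5318, 0.1631, 0.0854]
tool_rot: [0.002, -0.001, 1.0, 0.001]
contact_force: [-0.4, 1.7, 6.4]
gripper_width: 0.378
```

The barrel is held (opening about 32 mm) and the arm is compliant, roughly 3 N/mm. Lifting straight up.

Emit:
play_rows(
  deltas=[
    [[0.001,0,0.01],0],
    [[0.001,0,0.03],0],
    [[0.001,0,0.06],0],
    [[0.001,0,0.1],0],
    [[0.001,0,0.15],0],
  ],
)

```text
time: 4.58
tool_pos: [0.5299, 0.1622, 0.234]
tool_rot: [-0.002, -0.001, 1.0, -0.0]
contact_force: [1.2, 0.3, -2.5]
gripper_width: 0.38
```

Emit:
play_rows(
  deltas=[
    [[0,0,0.01],0],
    [[0.0,0,0.01],0],
  ],
)

```text
time: 4.82
tool_pos: [0.5311, 0.1625, 0.2436]
tool_rot: [0.0, -0.001, 1.0, -0.0]
contact_force: [-0.6, 0.3, -3.0]
gripper_width: 0.387
```

Run:
```python
from plant import *
import cv2,numpy as np
s=status.state(); p=camera_params("wrist"); im,d=grab_frame("wrist")
print(s["time"],s["tool_pos"],s["tool_rot"],s["contact_force"],s["ft_torque"],s["gripper_width"])
np.savez("wrist2.npz",im=im,d=d,K=p["mtx"],T=p["world_from_camera"])
p=camera_params("scene"); im2,d=grab_frame("scene")
np.savez("scene2.npz",im=im2,d=d,K=p["mtx"],T=p["world_from_camera"])
cv2.imwrite("pics/c2.png",np.hstack([cv2.resize(im,(500,375)),cv2.resize(im2[80:260,260:400],(292,375))]))
```

```text
4.825 [0.53114192 0.16251301 0.24356969] [ 1.79577420e-04 -5.83659598e-04  9.99999811e-01 -7.09402307e-05] [-0.55160862  0.29594106 -3.03740837] [-0.00308506 -0.0393059  -0.05273017] 0.38674790190382535
```

View pics/c2.png

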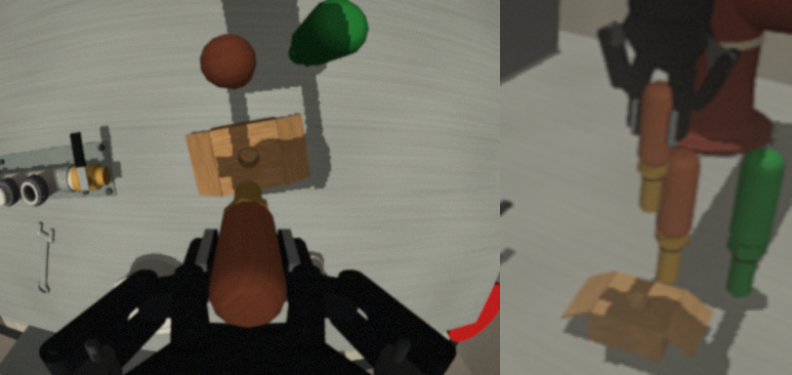

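The arrestor is out of the carton and held upright between the fingers, and the pocket is empty. Next I'll measure its axis relative to the tool and fit the ports more closely.

Run:
```python
from h import *
np.set_printoptions(precision=4,suppress=True)
tcp=np.array([.5311,.1625,.2436])
for nm,PP in (("wrist",fcloud("wrist2.npz")[1]),("scene",cloud("scene2.npz")[1])):
    im=np.load(nm+"2.npz")["im"].astype(float)
    p=PP.reshape(-1,3); c=im.reshape(-1,3)
    m=(np.hypot(p[:,0]-tcp[0],p[:,1]-tcp[1])<.03)&(p[:,2]>.16)&(p[:,2]<.31)&(c[:,2]>1.4*c[:,0])
    p=p[m]; print(nm,len(p),np.nanmin(p,0),np.nanmax(p,0))
    for lo,hi,R in ((.165,.205,.011),(.228,.25,.017),(.25,.27,.017),(.27,.29,.017)):
        q=p[(p[:,2]>lo)&(p[:,2]<hi)]
        if len(q)>15: print(nm,lo,len(q),cfit(q[:,:2],R,tcp[:2]))
# ports: dark bore ellipse + collet top
for f,bx in (("top0.npz",[(302,169,342,209),(362,166,402,206)]),):
    im,P=cloud(f); z=np.load(f);K=z["K"];T=z["T"]
    g=cv2.cvtColor(im,cv2.COLOR_BGR2GRAY)
    for l,t,r,b in bx:
        s=cv2.resize(g[t:b,l:r],None,fx=8,fy=8,interpolation=cv2.INTER_CUBIC)
        _,m=cv2.threshold(s,85,255,cv2.THRESH_BINARY_INV)
        n,L,st,ce=cv2.connectedComponentsWithStats(m)
        k=L[160,160]; print(st[k],ce[k])
        u=(ce[k][0]+.5)/8-.5+l; v=(ce[k][1]+.5)/8-.5+t
        ray=T[:3,:3]@np.array([(u-K[0,2])/K[0,0],-(v-K[1,2])/K[1,1],-1]); o=T[:3,3]
        print("port",u,v,(o+ray*(.1-o[2])/ray[2]), "dia mm",2*np.sqrt(st[k][4]/np.pi)/8/K[0,0]*.79*1000)
        # top camera depth-based: cap points
        p=P[t:b,l:r].reshape(-1,3); q=p[(p[:,2]>.095)&(p[:,2]<.106)]
        print(np.median(q[:,2]), (np.nanmin(q,0)+np.nanmax(q,0))/2)
im,P=cloud("top0.npz")
m=(P[...,2]>0.002)&(P[...,2]<.0)
```

```text
wrist 9016 [0.513  0.1343 0.1643] [0.5412 0.1917 0.3097]
wrist 0.165 336 (array([0.5306, 0.163 ]), np.float64(0.00022117137593234825))
wrist 0.228 855 (array([0.5308, 0.1628]), np.float64(0.0002612818577298045))
wrist 0.25 1237 (array([0.5309, 0.1627]), np.float64(0.0012625933013689728))
wrist 0.27 1993 (array([0.5309, 0.1626]), np.float64(0.001512168880755482))
scene 807 [0.5193 0.1421 0.1635] [0.548  0.1912 0.3081]
scene 0.165 149 (array([0.5286, 0.1611]), np.float64(0.0010765995096115985))
scene 0.228 139 (array([0.5287, 0.1614]), np.float64(0.0019210260810840654))
scene 0.25 133 (array([0.5288, 0.1617]), np.float64(0.0024131150427058054))
scene 0.27 144 (array([0.5288, 0.1618]), np.float64(0.0018117864773504607))
[ 121  118   86   87 5896] [163.2646 160.6801]
port 321.9705732700136 188.64751526458616 [ 0.5552 -0.1232  0.1   ] dia mm 21.719311107162074
0.097918600234142 [ 0.5541 -0.1241  0.0992]
[ 117  116   87   88 5787] [159.8841 159.526 ]
port 381.54800630724037 185.50325082080525 [ 0.5615 -0.2428  0.1   ] dia mm 21.517610899158893
0.09772376250694315 [ 0.56   -0.2448  0.0985]
```

The arrestor hangs vertical, with its axis within 0.5 mm of the TCP. I'll move just beyond port_a so the wrist camera can see it.

Emit:
play_rows(
  deltas=[
    [[0.01,-0.055,0.01],0],
    [[0.025,-0.115,0.02],0],
    [[0.04,-0.175,0.02],0],
    [[0.055,-0.235,0.02],0],
    [[0.064,-0.286,0.02],0],
  ],
)

```text
time: 5.55
tool_pos: [0.5943, -0.1253, 0.2599]
tool_rot: [-0.002, -0.0, 1.0, 0.001]
contact_force: [2.0, -0.5, -2.5]
gripper_width: 0.382
```

Emit:
play_rows(
  deltas=[
    [[0,0,0],0],
    [[0.0,0,0],0],
    [[0.0,0,0],0],
  ],
)

```text
time: 5.92
tool_pos: [0.5948, -0.1219, 0.2623]
tool_rot: [-0.001, -0.001, 1.0, 0.0]
contact_force: [-0.0, -1.1, -3.3]
gripper_width: 0.384
```

Run:
```python
from plant import *
import cv2,numpy as np
s=status.state(); p=camera_params("wrist"); im,d=grab_frame("wrist")
print(s["time"],s["tool_pos"],s["tool_rot"],s["contact_force"],s["ft_torque"],s["gripper_width"])
np.savez("wrist3.npz",im=im,d=d,K=p["mtx"],T=p["world_from_camera"])
cv2.imwrite("pics/w3.png",im)
```

```text
5.925 [ 0.59482742 -0.12194402  0.26225411] [-8.28606641e-04 -1.44237121e-03  9.99998528e-01  4.21749369e-04] [-0.03981516 -1.07296652 -3.27215874] [ 0.00181657 -0.00863411  0.04952903] 0.3837597270743704
```

View pics/w3.png

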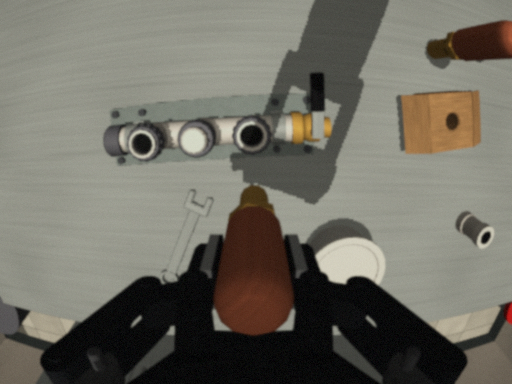

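Port_a's mouth is at (252,134), the middle plug at (196,137) and port_b's mouth at (145,142), all in clear view. Next I'll fit the bore centres from here.

Run:
```python
from h import *
np.set_printoptions(precision=4,suppress=True)
im,P=fcloud("wrist3.npz"); z=np.load("wrist3.npz");K=z["K"];T=z["T"]
g=cv2.cvtColor(im,cv2.COLOR_BGR2GRAY)
def hit(u,v,h):
    a=(u-K[0,2])/K[0,0]; b=(v-K[1,2])/K[1,1]; th=np.hypot(a,b)+1e-9; s=np.tan(th)/th
    ray=T[:3,:3]@np.array([a*s,-b*s,-1]); o=T[:3,3]; return o+ray*(h-o[2])/ray[2]
for nm,cu,cv in(("a",252,134),("b",145,142)):
    l,t=cu-20,cv-20
    s=cv2.resize(g[t:t+40,l:l+40],None,fx=8,fy=8,interpolation=cv2.INTER_CUBIC)
    for thr in (70,90,110):
        _,m=cv2.threshold(s,thr,255,cv2.THRESH_BINARY_INV)
        n,L,st,ce=cv2.connectedComponentsWithStats(m); k=L[155,160]
        x=l-.5+(ce[k][0]+.5)/8; y=t-.5+(ce[k][1]+.5)/8
        pts=np.array(np.nonzero(L==k)).T; 
        W=np.array([hit(l-.5+(c+.5)/8,t-.5+(r+.5)/8,.1)[:2] for r,c in pts[::7]])
        print(nm,thr,st[k],hit(x,y,.1)[:2],"diam",np.ptp(W,0))
    p=P[t:t+40,l:l+40].reshape(-1,3); q=p[(p[:,2]>.092)&(p[:,2]<.108)]; print(len(q),np.median(q[:,2]),(np.nanmin(q,0)+np.nanmax(q,0))/2)
# axis of arrestor here
c=im.reshape(-1,3).astype(float);p=P.reshape(-1,3)
for lo,hi,R in ((.184,.22,.011),(.245,.27,.017)):
    m=(np.hypot(p[:,0]-.595,p[:,1]+.122)<.03)&(p[:,2]>lo)&(p[:,2]<hi)&(c[:,2]>1.4*c[:,0]); q=p[m]
    print(len(q),cfit(q[:,:2],R,[.595,-.122]))
```

```text
a 70 [   71    92   181   175 24801] [ 0.5567 -0.1234] diam [0.0228 0.0232]
a 90 [   69    88   190   186 27452] [ 0.5569 -0.1232] diam [0.0242 0.0244]
a 110 [    0     0   320   320 80267] [ 0.5554 -0.1203] diam [0.0419 0.0417]
776 0.09657272156080529 [ 0.5565 -0.1237  0.0975]
b 70 [   63    98   148   157 18023] [ 0.5629 -0.2432] diam [0.0217 0.0217]
b 90 [   60    95   153   164 19576] [ 0.5629 -0.2433] diam [0.0227 0.0226]
b 110 [   57    92   159   170 20962] [ 0.563  -0.2434] diam [0.0234 0.0234]
714 0.09652568970110914 [ 0.5635 -0.2435  0.0973]
302 (array([ 0.5942, -0.1214]), np.float64(0.00023083769508189876))
970 (array([ 0.5945, -0.1216]), np.float64(0.0002628070396626761))
```

Emit:
play_rows(
  deltas=[
    [[-0.02,-0.001,-0.02],0],
    [[-0.0375,-0.001,-0.04],0],
    [[-0.0375,-0.001,-0.055],0],
    [[-0.0375,-0.001,-0.065],0],
    [[-0.0375,-0.001,-0.069],0],
  ],
)

```text
time: 6.6
tool_pos: [0.5582, -0.1241, 0.1939]
tool_rot: [-0.0, -0.001, 1.0, 0.0]
contact_force: [-0.7, -0.4, -2.7]
gripper_width: 0.379
```

Emit:
play_rows(
  deltas=[
    [[0,0,0],0],
    [[0.0,0,0],0],
    [[0.0,0,0],0],
    [[0.0,0,0],0],
  ],
)

```text
time: 7.1
tool_pos: [0.558, -0.1245, 0.1947]
tool_rot: [0.0, -0.001, 1.0, -0.0]
contact_force: [0.9, -0.7, -2.7]
gripper_width: 0.382
```

Run:
```python
from plant import *
import cv2,numpy as np
s=status.state(); p=camera_params("scene"); im,d=grab_frame("scene")
print(s["time"],s["tool_pos"],s["tool_rot"],s["contact_force"],s["ft_torque"],s["gripper_width"])
im2,d2=grab_frame("wrist")
cv2.imwrite("pics/c4.png",np.hstack([cv2.resize(im[90:220,150:280],(400,400),interpolation=cv2.INTER_CUBIC),cv2.resize(im2[80:220,180:320],(400,400),interpolation=cv2.INTER_CUBIC)]))
```

```text
7.1 [ 0.55797097 -0.12446363  0.19465025] [ 2.66116829e-04 -5.61891389e-04  9.99999802e-01 -9.42524796e-05] [ 0.88354523 -0.68136396 -2.67773065] [-0.01948878  0.03363969  0.03100778] 0.3817462223472841
```

View pics/c4.png

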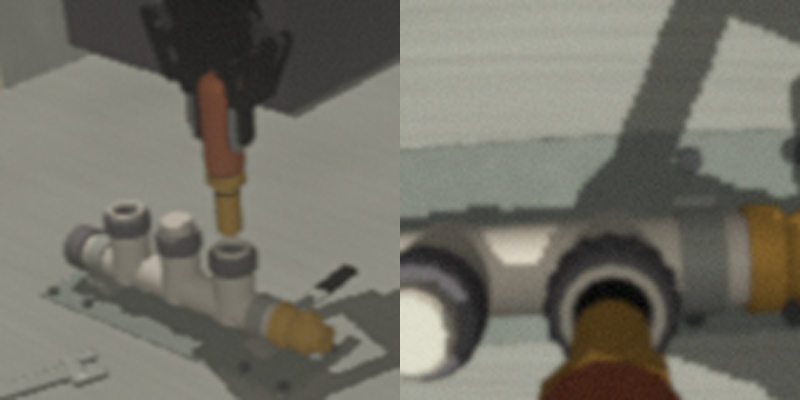

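In the scene crop the spigot stands straight over port_a's mouth, and the wrist crop shows it centred over the bore. Lowering in small steps and watching the force (free hang is about -2.7 N).

Emit:
play_rows(
  deltas=[
    [[-0.0005,0.0005,-0.004],0],
    [[-0.0005,0.0005,-0.008],0],
    [[-0.0005,0.0005,-0.011],0],
    [[-0.0005,0.0005,-0.013],0],
    [[-0.0005,0.0005,-0.014],0],
  ],
)

```text
time: 7.82
tool_pos: [0.5572, -0.1239, 0.1801]
tool_rot: [-0.0, -0.001, 1.0, 0.0]
contact_force: [-0.1, 0.7, -2.3]
gripper_width: 0.385
```

Emit:
play_rows(
  deltas=[
    [[0,0,-0.002],0],
    [[0,0,-0.004],0],
    [[0,0,-0.006],0],
    [[0,0,-0.006],0],
  ],
)

```text
time: 8.32
tool_pos: [0.5571, -0.1238, 0.174]
tool_rot: [-0.0, -0.001, 1.0, 0.0]
contact_force: [-0.1, -0.9, -2.5]
gripper_width: 0.378
```

The tip is about 7 mm inside the mouth with no contact. Continuing to the O-ring.

Emit:
play_rows(
  deltas=[
    [[0,0,-0.002],0],
    [[0,0,-0.004],0],
    [[0,0,-0.006],0],
    [[0,0,-0.007],0],
    [[0,0,-0.007],0],
  ],
)

```text
time: 8.95
tool_pos: [0.5572, -0.1238, 0.1671]
tool_rot: [-0.0, -0.001, 1.0, 0.0]
contact_force: [0.0, -0.5, -3.1]
gripper_width: 0.372
```

Emit:
play_rows(
  deltas=[
    [[0,0,-0.001],0],
    [[0,0,-0.002],0],
    [[0,0,-0.003],0],
    [[0,0,-0.003],0],
  ],
)

```text
time: 9.45
tool_pos: [0.5577, -0.1239, 0.1654]
tool_rot: [0.0, -0.001, 1.0, -0.0]
contact_force: [-2.0, 1.5, 3.5]
gripper_width: 0.383
```

O-ring contact came at TCP z 0.1654, exactly where it should be. Pushing through gently.

Emit:
play_rows(
  deltas=[
    [[0,0,-0.001],0],
    [[0,0,-0.002],0],
    [[0,0,-0.003],0],
    [[0,0,-0.003],0],
  ],
)

```text
time: 9.95
tool_pos: [0.5575, -0.1239, 0.1614]
tool_rot: [0.0, -0.001, 1.0, -0.0]
contact_force: [-1.0, 1.0, 4.6]
gripper_width: 0.386
```

Emit:
play_rows(
  deltas=[
    [[0,0,-0.001],0],
    [[0,0,-0.002],0],
    [[0,0,-0.003],0],
    [[0,0,-0.003],0],
  ],
)

```text
time: 10.45
tool_pos: [0.5574, -0.1239, 0.1582]
tool_rot: [0.0, -0.001, 1.0, -0.0]
contact_force: [-0.9, 0.4, 4.3]
gripper_width: 0.382
```

Emit:
play_rows(
  deltas=[
    [[0,0,-0.001],0],
    [[0,0,-0.002],0],
    [[0,0,-0.003],0],
    [[0,0,-0.003],0],
  ],
)

```text
time: 10.95
tool_pos: [0.5573, -0.1239, 0.1551]
tool_rot: [0.0, -0.001, 1.0, -0.0]
contact_force: [-0.4, 0.0, 4.5]
gripper_width: 0.382
```

Emit:
play_rows(
  deltas=[
    [[0,0,-0.001],0],
    [[0,0,-0.002],0],
    [[0,0,-0.003],0],
    [[0,0,-0.003],0],
  ],
)

```text
time: 11.45
tool_pos: [0.5573, -0.1239, 0.1521]
tool_rot: [0.0, -0.001, 1.0, -0.0]
contact_force: [0.0, -1.0, 4.7]
gripper_width: 0.382
```

It is now 3 mm past the depth where the liner would stop it, with steady drag, so this looks like the clear port. Continuing.

Emit:
play_rows(
  deltas=[
    [[0,0,-0.001],0],
    [[0,0,-0.002],0],
    [[0,0,-0.003],0],
    [[0,0,-0.004],0],
    [[0,0,-0.004],0],
  ],
)

```text
time: 12.08
tool_pos: [0.5573, -0.1239, 0.1481]
tool_rot: [-0.0, -0.001, 1.0, -0.0]
contact_force: [0.1, -0.7, 4.5]
gripper_width: 0.387
```

Emit:
play_rows(
  deltas=[
    [[0,0,-0.001],0],
    [[0,0,-0.002],0],
    [[0,0,-0.003],0],
    [[0,0,-0.004],0],
    [[0,0,-0.004],0],
  ],
)

```text
time: 12.7
tool_pos: [0.5572, -0.1239, 0.1441]
tool_rot: [-0.0, -0.001, 1.0, -0.0]
contact_force: [-0.2, 0.1, 3.5]
gripper_width: 0.382
```

Emit:
play_rows(
  deltas=[
    [[0,0,-0.001],0],
    [[0,0,-0.002],0],
    [[0,0,-0.003],0],
    [[0,0,-0.003],0],
  ],
)

```text
time: 13.2
tool_pos: [0.5573, -0.1239, 0.1414]
tool_rot: [0.0, -0.001, 1.0, -0.0]
contact_force: [-1.0, 0.4, 5.4]
gripper_width: 0.381
```

TCP z 0.1414 is where the stop should be. Adding push.

Emit:
play_rows(
  deltas=[
    [[0,0,-0.001],0],
    [[0,0,-0.002],0],
    [[0,0,-0.002],0],
  ],
)

```text
time: 13.58
tool_pos: [0.5578, -0.1239, 0.1414]
tool_rot: [0.0, -0.001, 1.0, -0.0]
contact_force: [-4.1, 1.2, 13.0]
gripper_width: 0.382
```

Emit:
play_rows(
  deltas=[
    [[0,0,-0.001],0],
    [[0,0,-0.002],0],
    [[0,0,-0.002],0],
  ],
)

```text
time: 13.95
tool_pos: [0.5582, -0.124, 0.1414]
tool_rot: [0.001, -0.001, 1.0, -0.0]
contact_force: [-5.0, 1.6, 20.3]
gripper_width: 0.384
```

It has hit a hard stop: no movement with the force up to 20 N. I'll ease back to about 13 N and check the mark.

Emit:
play_rows(
  deltas=[
    [[-0.0005,0,0.002],0],
    [[-0.0005,0,0.002],0],
    [[-0.0005,0,0.002],0],
  ],
)

```text
time: 14.32
tool_pos: [0.5575, -0.1239, 0.1414]
tool_rot: [0.001, -0.001, 1.0, -0.0]
contact_force: [-1.6, 1.8, 12.0]
gripper_width: 0.378
```

Run:
```python
from plant import *
import cv2,numpy as np
s=status.state(); im,d=grab_frame("scene")
print(s["time"],s["tool_pos"],s["contact_force"],s["ft_torque"])
im2,d2=grab_frame("wrist")
cv2.imwrite("pics/c5.png",np.hstack([cv2.resize(im[110:210,170:270],(400,400),interpolation=cv2.INTER_CUBIC),cv2.resize(im2[100:240,180:320],(400,400),interpolation=cv2.INTER_CUBIC)]))
```

```text
14.325 [ 0.55753298 -0.1239262   0.14138695] [-1.5800345   1.84625021 12.03656538] [0.30541895 0.47927098 0.04098025]
```

View pics/c5.png

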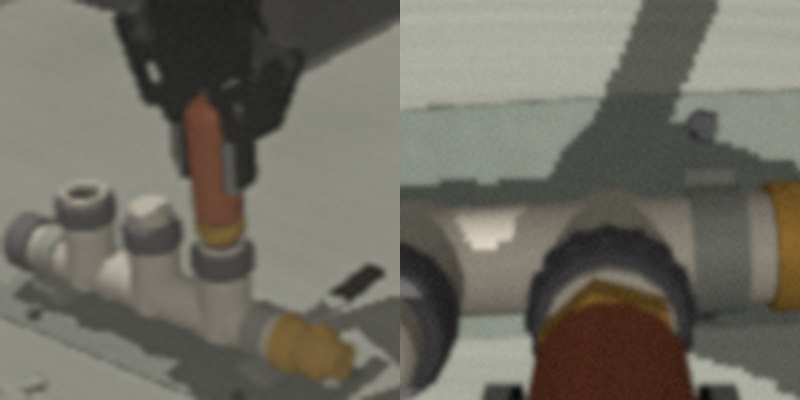

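The mark is down inside the collet: the hex sits just above the cap, with no long brass showing (the liner port would leave it 14 mm proud). Releasing under a light residual push.

Emit:
play_rows(
  deltas=[
    [[0,0,0.001],0],
    [[0,0,0.001],0],
  ],
)

```text
time: 14.68
tool_pos: [0.5573, -0.1239, 0.1414]
tool_rot: [0.001, -0.001, 1.0, -0.0]
contact_force: [-0.0, -0.8, 7.0]
gripper_width: 0.381
```

Emit:
play_rows(
  deltas=[
    [[0,0,0],0],
    [[0,0,0],0],
    [[0,0,0],0],
    [[0,0,0],0],
    [[0,0,0],0],
  ],
  grip=1,
)

```text
time: 15.3
tool_pos: [0.5567, -0.1239, 0.1402]
tool_rot: [-0.0, -0.001, 1.0, 0.0]
contact_force: [0.0, -0.6, -0.4]
gripper_width: 1.003
```

Emit:
play_rows(
  deltas=[
    [[0,0,0],0],
    [[0,0,0],0],
  ],
)

```text
time: 15.55
tool_pos: [0.5568, -0.1239, 0.1404]
tool_rot: [0.0, -0.001, 1.0, -0.0]
contact_force: [0.6, -0.4, -0.0]
gripper_width: 0.998
```

Fingers are open and free. Rising clear, then checking.

Emit:
play_rows(
  deltas=[
    [[0,0,0.02],0],
    [[0,0,0.06],0],
    [[0,0,0.1],0],
    [[0,0,0.13],0],
    [[0,0,0.15],0],
  ],
)

```text
time: 16.18
tool_pos: [0.5574, -0.1241, 0.294]
tool_rot: [0.002, -0.001, 1.0, -0.001]
contact_force: [0.3, -0.0, -0.2]
gripper_width: 0.998
```

Emit:
play_rows(
  deltas=[
    [[0.03,0,0],0],
    [[0.05,0,0],0],
    [[0.05,0,0],0],
    [[0.05,0,0],0],
  ],
)

```text
time: 16.68
tool_pos: [0.6062, -0.1238, 0.2902]
tool_rot: [-0.0, -0.001, 1.0, 0.0]
contact_force: [0.0, 0.5, 0.7]
gripper_width: 0.997
```

Run:
```python
from plant import *
from h import *
np.set_printoptions(precision=4,suppress=True)
s=status.state(); print(s["time"],s["tool_pos"],s["contact_force"])
for c in("wrist","scene"):
    p=camera_params(c); im,d=grab_frame(c); np.savez(c+"6.npz",im=im,d=d,K=p["mtx"],T=p["world_from_camera"])
    P=(fcloud if c=="wrist" else cloud)(c+"6.npz")[1].reshape(-1,3)
    m=(np.hypot(P[:,0]-.5567,P[:,1]+.1235)<.03)&(P[:,2]>.112)
    q=P[m]; print(c,len(q),"zmax",np.sort(q[:,2])[-10:].mean())
    for lo,hi in ((.125,.15),(.15,.18)):
        r=q[(q[:,2]>lo)&(q[:,2]<hi)]; print(len(r),cfit(r[:,:2],.017,[.5567,-.1235]))
    if c=="scene": a=cv2.resize(im[110:210,170:270],(400,400),interpolation=cv2.INTER_CUBIC); full=im
    else: b=cv2.resize(im,(400,400))
cv2.imwrite("pics/c6.png",np.hstack([a,b])); cv2.imwrite("pics/s6.png",full)
```

```text
16.675 [ 0.6062 -0.1238  0.2902] [0.0052 0.4556 0.6682]
wrist 1332 zmax 0.23885353827198452
27 (array([ 0.5568, -0.1234]), np.float64(0.00020892859702021808))
50 (array([ 0.557 , -0.1234]), np.float64(0.0002124128407859034))
scene 453 zmax 0.22639771939134895
121 (array([ 0.5555, -0.1255]), np.float64(0.0011845114333591546))
142 (array([ 0.5559, -0.1254]), np.float64(0.0012109169226500304))
```

View pics/c6.png

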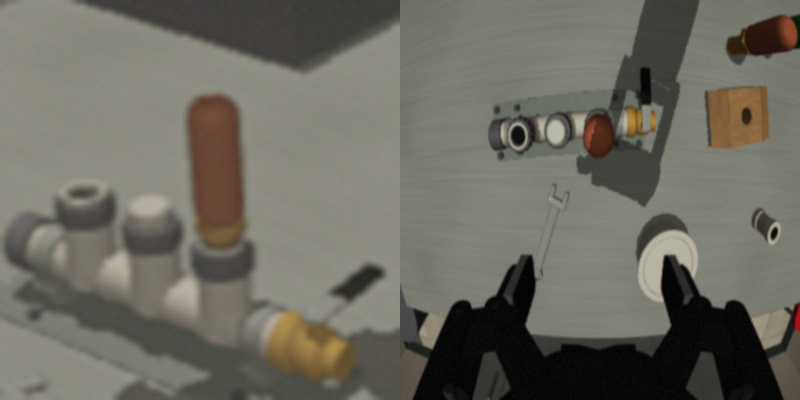

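View pics/s6.png

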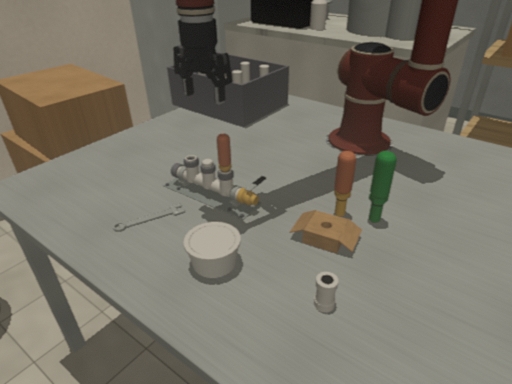

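The height figures are contaminated by points that aren't copper. I'll re-measure the dome top on copper pixels only, expecting 0.200.

Run:
```python
from h import *
for c in("wrist","scene"):
    im,P=(fcloud if c=="wrist" else cloud)(c+"6.npz"); b=im.astype(float)
    k=(b[...,2]>1.5*b[...,0]).astype(np.uint8); k=cv2.erode(k,np.ones((3,3)))>0
    m=k&(np.hypot(P[...,0]-.5567,P[...,1]+.1240)<.008)
    z=P[m][:,2]; print(c,len(z),np.percentile(z,[5,50,90,97,100]))
    n=k&(np.hypot(P[...,0]-.5567,P[...,1]+.1240)<.03); print(np.percentile(P[n][:,2],[50,95,99]))
```

```text
wrist 317 [0.19821191 0.19945507 0.20031988 0.20069497 0.2014488 ]
[0.19791883 0.20011248 0.2006434 ]
scene 6 [0.19835306 0.19927532 0.19959792 0.19960548 0.19960872]
[0.15974076 0.19730714 0.19956827]
```

The dome top is at 0.200 m, meaning fully home. The axis is upright and on the port centre, the bystanders haven't moved in the picture, and the robot is clear.

```bash
python3 -c "
from plant import ticket; print(ticket.job_done())"
```

```text
the job is handed in; nothing more can be done
None
```

The arrestor is standing fully home in port_a, the free port on the valve side. It has been released, and the job was handed in at about 17 s of the 72 s allowed.

- **Choice:** I took the small copper arrestor from the carton, not the taller copper one or the green one.
- **Insertion:** I lowered it in steps of 1 to 4 mm. It met the O-ring at the expected depth and passed the 26 mm liner depth with only steady drag. It then came up hard at the 40 mm stop, so port_b was not needed.
- **Push:** The tool read 13 N and then 20 N at the stop, with no movement. Adding the arrestor's weight of about 2.7 N, the peak was about 23 N. That is above the 15 N asked for but under the 30 N limit. I eased it back before letting go.
- **Last checks:** The dome top is at z = 0.200 m, the height expected when fully home. The axis is upright and within about 0.5 mm of the port centre in the wrist view, and the gripper is open and clear. The tub, wrench and coupling look unmoved in the picture, but I did not measure them.
- **Disagreements:** The scene camera put the axis about 2 mm from the wrist camera's figure, which is within its calibration error. My first height reading after release came out too high because it included points that were not copper, so I measured again on copper pixels only. The black mark cannot be seen now that it is at the port's face, so its level is inferred from the heights.

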